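# Strip a conveyor idler from its arbor into the nests of a parts tray

## Robot

A 7-joint arm with a two-finger parallel gripper is mounted at the origin on a cart in front of the work surface, level with it; the furniture and walls round the work are solid. World frame = base frame: x ahead of the robot, y to its left, z up, the work surface at z = 0. Lengths are in m, angles in rad, forces in N, time in s.
With the tool pointing down it reaches from about 0.425 to 0.95 m from the base axis. Payload 4.7 kg.
Tool frame: the origin (TCP) lies at the very end of the fingers, on their centre line; the grasp point (between the pads) lies 19 mm behind it (robot.hold_point_z is the distance from the TCP to the grasp point, in m); z points along the fingers, y is the line along which they close (so a half turn about z gives the same grasp; the last joint's range is limited). The gripper opens to 85 mm and grips with 20 to 120 N. Pads are 22 mm wide; open, the fingers measure 114 mm over their backs; the gripper's body (76 mm by 85 mm) begins 54 mm behind the grasp point. The pads swing forward as they close: fully open they stand 13 mm farther back than shut.
Start: joints at [-1.266, 0.469, -0.049, 1.532, 0.024, 1.141, -0.082], TCP at [0.221, 0.638, 0.198] pointing down, gripper open.
Joint ranges: [-2.59, 2.59], [-0.33, 1.99], [-1.39, 1.29], [0.1, 2.45], [-1.04, 4.18], [0.21, 1.99], [-2.66, 2.66]. Speed limits (rad/s): [2.57, 2.57, 3.14, 3.14, 3.14, 3.14, 3.14].

## Interface

Orientations are given as a unit quaternion [x, y, z, w].
In Python, from station import robot gives the robot as it stands.
- The arm moves only by the tool arm_command, never from a script. Its argument "plan" is one flat list of numbers, 5 for each row, row after row: the opening in per cent of the stroke, from 0 (shut) to 100 (fully open), then the shift along the tool's x, y, z in mm, then the turn about the tool's z in degrees. A call has 1 to 10 rows; each row shifts and turns the commanded pose from where the row before left it, along the tool's axes as they then stand; what a row does not reach is not made up. A row lasts 1/10 s, in which the tool goes at most 50 mm and 8.59 degrees, less where a joint would pass 70% of its speed; a pose out of reach is approached as far as the arm can. A call is refused whole if a number of a shift passes 50 or a number of a turn 8.59, either way. A call with a gripper value outside its range is refused whole. The fingers move at their own pace and stop on an object; "force" is the grip in N (left out, the last holds). Time passes only in rows, so rows that do not move let the fingers close. It gives the time, the measured TCP pose, the force, the opening and the grip force at its end, in the units of the state.
- robot.get_obs(): the state, without advancing time (a new reading comes with each control period).
- robot.grab_frame(name): name is "scene" or "side" or "wrist"; returns the picture (384x512x3 uint8, red, green, blue); there is no depth.
- robot.camera_params(name): a dict with "fx", "fy", "cx", "cy" (pixels), "R" (3x3) and "t" (3): a world point X has camera coordinates R X + t. Camera axes: x right, y down, z forward; pixel columns grow to the right and rows downward; lengths in m; the calibration is good to about 2 mm. The wrist camera is an equidistant fisheye: a pixel r from the principal point sees the ray r / f radians off the axis. A picture is of the moment at which its call begins: read the wrist's pose just before it. camera_params takes no time and is no camera call; for the wrist camera it gives the pose at the moment of the call.
- robot.close_job(): hands the job in; it is judged then, once.
The state is a dict: "time": time; "joints": joint angles; "qd": joint speeds; "effort": joint torques, N m; "eef_pos": TCP position; "eef_rot": TCP orientation; "ft_force": force on the tool from outside, world axes, zero at the start; "wrist_torque": the same for the moment, N m; "finger_gap": finger opening in m; "grasp_force": force on a finger pad.
Only numpy, scipy, OpenCV 4.12 (cv2) and the standard library are available. Lean on these libraries where they do the work, as an engineer would, in place of code of your own. Each camera call takes 0.05 s, during which the arm holds its last target. There are 200 camera calls.

## Task

Strip the conveyor idler that is stacked on the arbor: lift off the collar, the spacer, the bearing and the toothed pulley, one after another from the top, and lay each flat in the nest of the parts tray whose round recess is made to fit it. Set each piece down instead of letting it fall, let go of it, and leave the oil bottle between arbor and tray standing where it is.

Things in the scene. Friction and masses are not known exactly. Their poses are not given: they have to be found in the camera images.
- pulley_mid (a point): Toothed aluminium belt pulley with two thin steel flanges, the lowest and widest piece of the stack: a ring of outside diameter 62 mm, 20 mm high, bore 17 mm. The point is its centre, half-way up; z is its axis. At the start it lies flat on the arbor, its underside 10 mm above the table. Loose, 140 g (may vary by a third); grasp it across the outside from above.
- bearing_mid (a point): Ball bearing, bright steel outer and inner rings with a black seal between them, second piece from below: a ring of outside diameter 47 mm, 14 mm high, bore 17 mm. The point is its centre, half-way up; z is its axis. At the start it lies flat on the arbor, its underside 30 mm above the table. Loose, 106 g (may vary by a third); grasp it across the outside from above.
- spacer_mid (a point): Plain aluminium spacer sleeve with a shallow groove round its middle, third piece from below: a ring of outside diameter 34 mm, 18 mm high, bore 17 mm. The point is its centre, half-way up; z is its axis. At the start it lies flat on the arbor, its underside 44 mm above the table. Loose, 60 g (may vary by a third); grasp it across the outside from above.
- collar_mid (a point): Dark steel shaft collar with a small (already slackened) grub screw in its side, the top and smallest piece: a ring of outside diameter 25 mm, 14 mm high, bore 17 mm. The point is its centre, half-way up; z is its axis. At the start it lies flat on the arbor, its underside 62 mm above the table. Loose, 50 g (may vary by a third); grasp it across the outside from above.
- arbor: Arbor under the stack, fixed: dark round foot 90 mm across, 10 mm high, with a bright post 14 mm in diameter up to 70 mm above the table; the pieces fit the post loosely and come straight up off it, clear once their underside is above 70 mm. Origin on the table under the post's axis, z up.
- nest_pulley: Nest for the pulley: fixed light grey tile, 83 x 83 x 10 mm, with a round flat-floored recess 68 mm wide, its floor black, 4 mm deep in its middle (3 mm play all round). Origin: centre of its underside, 3 mm above the table, so recess floor 9 mm and tile top 13 mm above the table; z up. The four nests fill a square dark tray (10 mm rim) 2 x 2, centres 86 mm apart; which is in which corner changes.
- nest_bearing: Nest for the bearing: fixed light grey tile, 83 x 83 x 10 mm, with a round flat-floored recess 53 mm wide, its floor black, 4 mm deep in its middle (3 mm play all round). Origin: centre of its underside, 3 mm above the table, so recess floor 9 mm and tile top 13 mm above the table; z up. The four nests fill a square dark tray (10 mm rim) 2 x 2, centres 86 mm apart; which is in which corner changes.
- nest_spacer: Nest for the spacer: fixed light grey tile, 83 x 83 x 10 mm, with a round flat-floored recess 40 mm wide, its floor black, 4 mm deep in its middle (3 mm play all round). Origin: centre of its underside, 3 mm above the table, so recess floor 9 mm and tile top 13 mm above the table; z up. The four nests fill a square dark tray (10 mm rim) 2 x 2, centres 86 mm apart; which is in which corner changes.
- nest_collar: Nest for the collar: fixed light grey tile, 83 x 83 x 10 mm, with a round flat-floored recess 31 mm wide, its floor black, 4 mm deep in its middle (3 mm play all round). Origin: centre of its underside, 3 mm above the table, so recess floor 9 mm and tile top 13 mm above the table; z up. The four nests fill a square dark tray (10 mm rim) 2 x 2, centres 86 mm apart; which is in which corner changes.
- oiler: Loose oil bottle standing between tray and arbor, cream body 32 mm in diameter with a red spout, 108 mm high; origin at the centre of its underside, z up. Not part of the job; it tips easily.
Mind the look-alikes: they are no part of the job. What is shaped like the nest_spacer but turquoise is not meant.

How it is judged:
On the way, in this order (a step that is already met when the one before it is completed fails the run):
1. the collar lies flat in its own nest (horizontal distance between collar_mid and nest_collar below 0.008 m and z of collar_mid in the frame of nest_collar between 0.011 and 0.015 m and angle between collar_mid's own z axis and vertical below 0.1 rad), for 0.2 s.
2. the spacer lies flat in its own nest (horizontal distance between spacer_mid and nest_spacer below 0.008 m and z of spacer_mid in the frame of nest_spacer between 0.013 and 0.017 m and angle between spacer_mid's own z axis and vertical below 0.1 rad), for 0.2 s.
3. the bearing lies flat in its own nest (horizontal distance between bearing_mid and nest_bearing below 0.008 m and z of bearing_mid in the frame of nest_bearing between 0.011 and 0.015 m and angle between bearing_mid's own z axis and vertical below 0.1 rad), for 0.2 s.
4. the pulley lies flat in its own nest (horizontal distance between pulley_mid and nest_pulley below 0.008 m and z of pulley_mid in the frame of nest_pulley between 0.014 and 0.018 m and angle between pulley_mid's own z axis and vertical below 0.1 rad), for 0.2 s.
At the end, for the whole second after the job is handed in: Each of the four pieces lies flat (within 0.1 rad) on the floor of its own nest's recess (centre within 8 mm of the nest's centre, height within 2 mm), released and at rest, and the oil bottle stands upright (all of step 1 and all of step 2 and all of step 3 and all of step 4 and linear speed of each of collar, spacer, bearing, pulley below 0.02 m/s and angular speed of each of collar, spacer, bearing, pulley below 0.2 rad/s and angle between oiler's own z axis and vertical below 0.2 rad); the robot touches nothing.
It fails at once if a piece falls freely (faster than 0.65 m/s, a drop of over 20 mm) instead of being set down ((contact force between the fingers and collar below 0.05 N and linear speed of collar above 0.65 m/s) or (contact force between the fingers and spacer below 0.05 N and linear speed of spacer above 0.65 m/s) or (contact force between the fingers and bearing below 0.05 N and linear speed of bearing above 0.65 m/s) or (contact force between the fingers and pulley below 0.05 N and linear speed of pulley above 0.65 m/s)).
It fails at once if the oil bottle is pushed more than 30 mm or knocked over (distance of oiler from where it was at the start of the episode above 0.03 m or angle between oiler's own z axis and vertical above 0.5 rad).
It also fails if it takes over 118 s, if anything falls off the work surface, if the arm or the gripper's body presses on something with over 40 N, if the wrist force passes 120 N, or if a joint passes its speed limit or range.

## Working session

There is one attempt and no reset: what is moved stays moved. The work goes in short steps, Python scripts to look and compute and a tool call to move; the robot and the scene stay as the last step left them, time stands still between calls to the robot, and variables do not carry over. Pictures are saved under pics/ and viewed, at most 14 in all, crops included, and the job is handed in when it is done.

Besides the shell and the picture viewer there is one more tool, called as name(argument=value, ...), one argument or row to a line, values as JSON. arm_command: Moves the arm, as the interface text tells. Its arguments: {"type":"object","properties":{"plan":{"type":"array","items":{"type":"number"}},"force":{"type":"number"}},"required":["plan"]}

```bash
mkdir -p pics
python3 - <<'E'
from station import robot
import cv2
for n in ("scene","side"):
    cv2.imwrite(f"pics/{n}0.png",robot.grab_frame(n)[:,:,::-1])
    c=robot.camera_params(n);print(n,c)
o=robot.get_obs();print({k:o[k] for k in("time","eef_pos","eef_rot","finger_gap","ft_force")},robot.hold_point_z)
E
```

```text
scene {'fx': 419.32317163056445, 'fy': 419.32317163056445, 'cx': 260.23283102023663, 'cy': 189.51357137964433, 'R': array([[ 0.90758396, -0.41986769, -0.00157444],
       [-0.26558362, -0.57117185, -0.77667758],
       [ 0.32520255,  0.70531826, -0.62989639]]), 't': array([-0.45908092,  0.18134788,  1.0759717 ])}
side {'fx': 414.3147171430205, 'fy': 414.3147171430205, 'cx': 250.8840467257405, 'cy': 192.39837874316456, 'R': array([[-0.98043541, -0.19599303, -0.01825203],
       [-0.07499221,  0.45764733, -0.88596563],
       [ 0.18199608, -0.86726331, -0.4633916 ]]), 't': array([0.48930642, 0.09881244, 0.92151838])}
{'time': 0.1, 'eef_pos': array([0.22096844, 0.63719216, 0.1965496 ]), 'eef_rot': array([ 1.66131843e-01,  9.86103155e-01, -8.76507345e-04, -1.02913753e-04]), 'finger_gap': 0.08569444477467764, 'ft_force': array([ 0.77579901, -0.33971494,  0.45024705])} 0.0187
```

View pics/scene0.png

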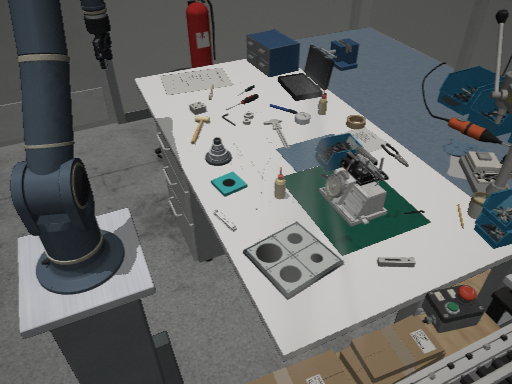

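View pics/side0.png

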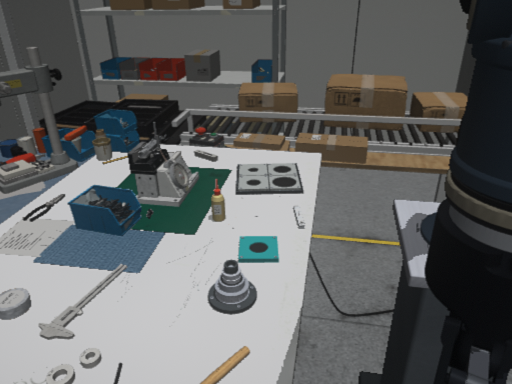

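Scene: the stack on its arbor is at (217,150), the turquoise decoy tile at (229,183) and the oil bottle at (280,185). A second bottle stands farther back at (322,103). The tray is around (293,257). The candidates for nest_spacer are the turquoise tile, which is excluded, and the tray's four recesses: (270,252), (293,238), (290,273) and (316,258). I'll enlarge the crops to choose.

Run:
```python
import cv2,numpy as np
a=cv2.imread("pics/scene0.png");b=cv2.imread("pics/side0.png")
cv2.imwrite("pics/c1.png",cv2.resize(a[130:300,195:355],None,fx=3.5,fy=3.5,interpolation=cv2.INTER_CUBIC))
cv2.imwrite("pics/c2.png",cv2.resize(b[155:315,195:315],None,fx=3.7,fy=3.7,interpolation=cv2.INTER_CUBIC))
```

```text
(no output)
```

View pics/c1.png

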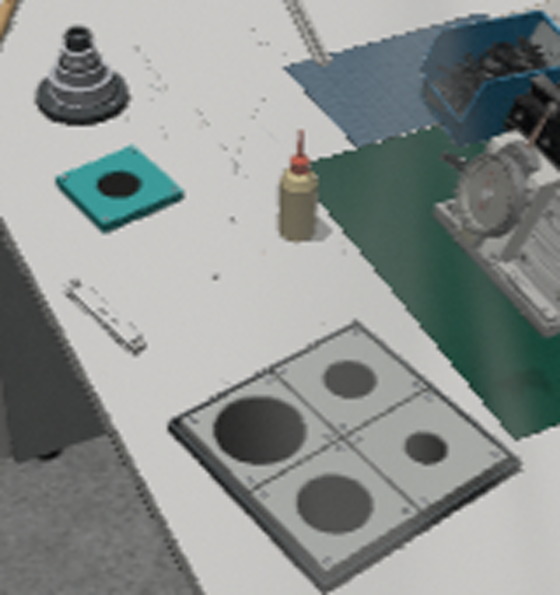

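View pics/c2.png

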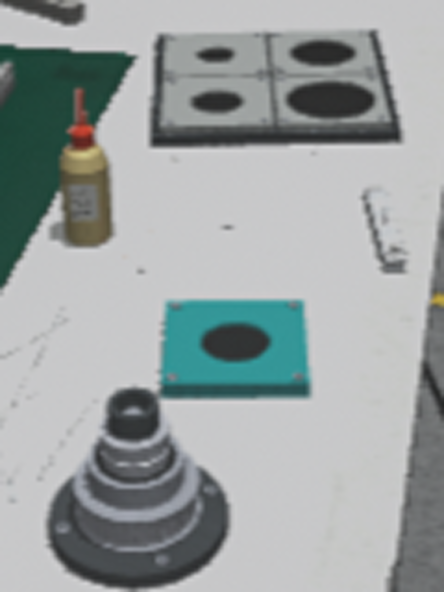

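```bash
cat > h.py <<'E'
import numpy as np
from station import robot
P={n:robot.camera_params(n) for n in("scene","side")}
def plane(n,u,v,z):
    c=P[n];R,t=c["R"],c["t"]
    d=R.T@np.array([(u-c["cx"])/c["fx"],(v-c["cy"])/c["fy"],1]);o=-R.T@t
    return (o+d*(z-o[2])/d[2])[:2]
def wplane(c,u,v,z):
    du,dv=u-c["cx"],v-c["cy"];r=np.hypot(du,dv);th=r/c["fx"]
    d=c["R"].T@np.array([np.sin(th)*du/r,np.sin(th)*dv/r,np.cos(th)]);o=-c["R"].T@c["t"]
    return (o+d*(z-o[2])/d[2])[:2]
E
python3 - <<'E'
from h import *
L={"cross":(341,438,270,74,.013),"pulley":(260,430,331,99,.0115),"bearing":(334,503,322,52,.0115),"spacer":(350,379,216,101,.0115),"collar":(426,448,215,54,.0115),
"stacktop":(77,37,132,402,.076),"oiler":(298,232,88,236,.0),"cap":(300,163,80,135,.085)}
for k,(a,b,c,d,z) in L.items():
    p=plane("scene",a/3.5+195,b/3.5+130,z);q=plane("side",c/3.7+195,d/3.7+155,z);print(k,p.round(4),q.round(4),((p+q)/2).round(4))
E
```

```text
cross [ 0.4933 -0.223 ] [ 0.4925 -0.2198] [ 0.4929 -0.2214]
pulley [ 0.4437 -0.1898] [ 0.4404 -0.1865] [ 0.4421 -0.1882]
bearing [ 0.4609 -0.2731] [ 0.4583 -0.2705] [ 0.4596 -0.2718]
spacer [ 0.5286 -0.1719] [ 0.5256 -0.1693] [ 0.5271 -0.1706]
collar [ 0.5454 -0.2563] [ 0.5427 -0.2532] [ 0.544  -0.2548]
stacktop [0.4763 0.2739] [0.4773 0.2829] [0.4768 0.2784]
oiler [0.5783 0.0126] [0.5751 0.0189] [0.5767 0.0157]
cap [0.5717 0.0014] [0.5704 0.0375] [0.5711 0.0195]
```

Choice of nests from the scene crop:
- Pulley: (260,430), the largest recess.
- Bearing: (334,503).
- Spacer: (350,379), grey. The turquoise look-alike at (119,184) is rejected.
- Collar: (426,448), the smallest.

The side crop agrees. I'll go above the stack and look with the wrist camera.

arm_command(
  plan=[100,-40,-28.4,0,0,100,-40,-28.4,0,0,100,-40,-28.4,0,0,100,-40,-28.4,0,0,100,-40,-28.4,0,0,100,-40,-28.4,0,0,100,-40,-28.4,0,0,100,-40,-28.4,0,0,100,-40,-28.4,0,0,100,0,0,0,0],
  force=40,
)

```text
time: 1.1
eef_pos: [0.4821, 0.2701, 0.1974]
eef_rot: [0.173, 0.985, -0.002, 0.001]
ft_force: [0.3, -0.3, -0.7]
finger_gap: 0.0859
grasp_force: 0.0
```

Run:
```python
from h import *
import cv2,pickle
c=robot.camera_params("wrist");o=robot.get_obs()
cv2.imwrite("pics/w1.png",robot.grab_frame("wrist")[:,:,::-1]);cv2.imwrite("pics/side1.png",robot.grab_frame("side")[:,:,::-1])
pickle.dump(c,open("w1.pkl","wb"))
print(c,o["eef_pos"],o["eef_rot"],o["time"])
```

```text
{'fx': 297.3186396354542, 'fy': 297.3186396354542, 'cx': 256.40074162982216, 'cy': 195.1565675544943, 'R': array([[ 0.3401658 ,  0.94036428, -0.00150146],
       [ 0.89077542, -0.32171513,  0.32096499],
       [ 0.30134097, -0.11051877, -0.94708987]]), 't': array([-0.41759992, -0.38387172,  0.26548145])} [0.48206211 0.27010762 0.19742975] [ 0.17266658  0.98497798 -0.0016995   0.00131848] 1.1
```

View pics/w1.png

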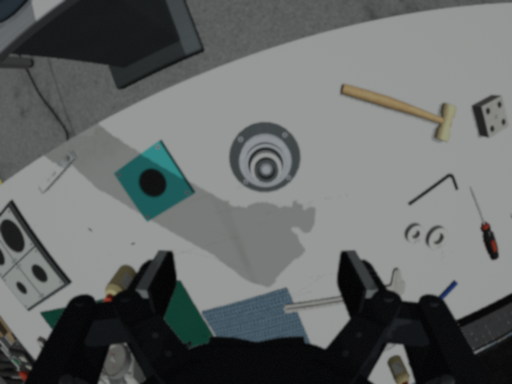

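The wrist view shows the stack around (265,165), the turquoise tile at (152,180) and the tray at far left, (25,265). Now a close crop of the stack.

Run:
```python
import cv2
a=cv2.imread("pics/w1.png");s=cv2.imread("pics/side1.png")
x=cv2.resize(a[115:200,222:307],None,fx=6,fy=6,interpolation=cv2.INTER_CUBIC)
cv2.imwrite("pics/c3.png",x)
```

```text
(no output)
```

View pics/c3.png

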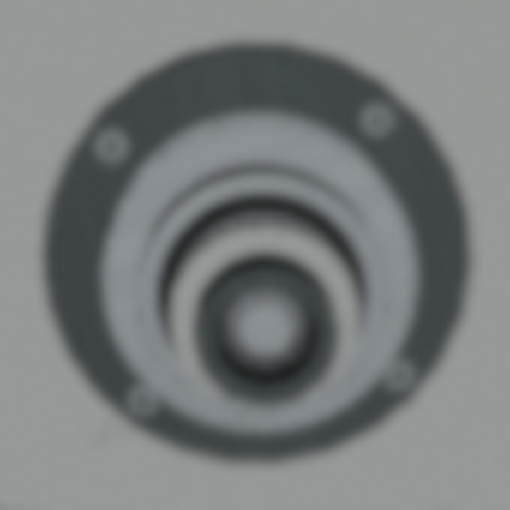

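Run:
```python
from h import *
import pickle
c=pickle.load(open("w1.pkl","rb"))
for n,x0,x1,y0,y1,z in(("foot",44,469,42,462,.01),("pulley",100,420,110,435,.03),("collar",195,337,254,402,.076)):
    xm,ym=(x0+x1)/2,(y0+y1)/2
    q=[wplane(c,u/6+222,v/6+115,z) for u,v in((x0,ym),(x1,ym),(xm,y0),(xm,y1))]
    print(n,np.mean(q,0).round(4),np.linalg.norm(q[0]-q[1]).round(4),np.linalg.norm(q[2]-q[3]).round(4))
# tray from the same view
for n,u,v in(("pulley",12,236),("bearing",3,257),("spacer",40,271)):print(n,wplane(c,u,v,.0115))
# vs scene foot/stack
for a,b,z in((82,96,.01),(77,37,.076)):print(plane("scene",a/3.5+195,b/3.5+130,z))
for a,b,z in((138,524,.01),(132,402,.076)):print(plane("side",a/3.7+195,b/3.7+155,z))
o=robot.get_obs();print(o["eef_pos"],o["eef_rot"])
```

```text
foot [0.4766 0.2829] 0.0887 0.0897
pulley [0.4766 0.283 ] 0.0632 0.0657
collar [0.4763 0.2828] 0.0244 0.0262
pulley [ 0.44224361 -0.18771519]
bearing [ 0.47102231 -0.25400171]
spacer [ 0.52261661 -0.1647128 ]
[0.47619076 0.27225074]
[0.4763324  0.27389015]
[0.474591   0.29300024]
[0.47730655 0.28291806]
[0.47791808 0.27703523 0.19718585] [ 1.67753217e-01  9.85828955e-01 -1.61094908e-04 -3.21886635e-04]
```

Run:
```python
from h import *
import cv2
c=robot.camera_params("wrist");g=robot.grab_frame("wrist")
cv2.imwrite("pics/w2.png",g[:,:,::-1])
m=(g.max(2)<100).astype(np.uint8)
cs,_=cv2.findContours(m,cv2.RETR_EXTERNAL,cv2.CHAIN_APPROX_NONE)
for k in cs:
    if cv2.contourArea(k)>2000:
        h=k[:,0]; x,y,w,hh=cv2.boundingRect(k)
        if w<110:
            q=np.array([wplane(c,u,v,.01) for u,v in h]);print(x,y,w,hh,cv2.minEnclosingCircle(q.astype(np.float32)),)
m=(g.max(2)<75).astype(np.uint8)
for k in cv2.findContours(m,cv2.RETR_CCOMP,cv2.CHAIN_APPROX_NONE)[0]:
    x,y,w,hh=cv2.boundingRect(k)
    if 12<w<40 and 230<x<300 and 130<y<220:
        q=np.array([wplane(c,u,v,.076) for u,v in k[:,0]]);print('c',x,y,w,hh,cv2.minEnclosingCircle(q.astype(np.float32)))
print(robot.get_obs()["eef_pos"])
cv2.imwrite("pics/s2.png",cv2.resize(cv2.cvtColor(robot.grab_frame("scene")[110:180,180:260],cv2.COLOR_RGB2BGR),None,fx=7,fy=7,interpolation=cv2.INTER_CUBIC))
```

```text
112 145 79 78 ((0.4554169178009033, 0.13379162549972534), 0.057433463633060455)
c 243 186 39 10 ((0.4893352687358856, 0.279316246509552), 0.020137662068009377)
c 251 164 20 23 ((0.4752100706100464, 0.2820409834384918), 0.012337682768702507)
c 253 167 15 16 ((0.4745354950428009, 0.28279200196266174), 0.008281880058348179)
c 244 154 33 17 ((0.46724432706832886, 0.2847346067428589), 0.016776353120803833)
c 279 141 15 41 ((0.46984851360321045, 0.31218111515045166), 0.021201511844992638)
[0.47693698 0.27871706 0.19716066]
```

View pics/s2.png

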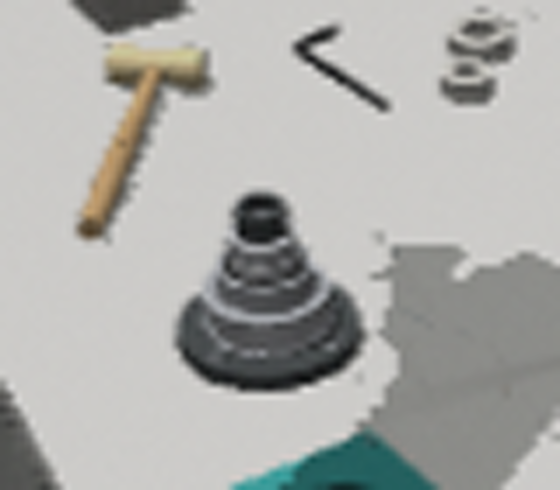

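Run:
```python
from h import *
import cv2
c=P["scene"]
a=np.linspace(0,2*np.pi,73)
for y in(.273,.2825):
  for r,z in((.045,0),(.045,.01),(.0125,.076)):
    X=np.c_[.4765+r*np.cos(a),y+r*np.sin(a),0*a+z]@c["R"].T+c["t"]
    u=(c["fx"]*X[:,0]/X[:,2]+c["cx"]-180)*7;v=(c["fy"]*X[:,1]/X[:,2]+c["cy"]-110)*7
    print(y,z,u.min().round(),u.max().round(),v.min().round(),v.max().round())
```

```text
0.273 0 177.0 363.0 296.0 403.0
0.273 0.01 175.0 362.0 279.0 386.0
0.273 0.076 233.0 287.0 201.0 229.0
0.2825 0 171.0 356.0 286.0 392.0
0.2825 0.01 169.0 355.0 270.0 375.0
0.2825 0.076 226.0 280.0 191.0 219.0
```

Collar top in the scene crop is at (261,212). Taken with the wrist and side views, the stack axis is about (0.477, 0.283). Descending partway now.

arm_command(
  plan=[70,1,4,25,0,70,0,0,25,0,70,0,0,25,0,70,0,0,22,0,70,0,0,0,0,70,0,0,0,0,70,0,0,0,0],
)

```text
time: 2.0
eef_pos: [0.4783, 0.2838, 0.1018]
eef_rot: [0.165, 0.986, 0.001, 0.001]
ft_force: [-0.3, -0.3, 0.7]
finger_gap: 0.0596
grasp_force: 0.0
```

```bash
cat >> h.py <<'E'
from scipy.spatial.transform import Rotation as Ro
def to(x,y,z):
    o=robot.get_obs();p=o["eef_pos"];R=Ro.from_quat(o["eef_rot"]).as_matrix()
    print("t",o["time"],"pos",p.round(4),"gap",round(o["finger_gap"],4),"gf",round(o["grasp_force"],1),"tool mm",(R.T@(np.array([x,y,z])-p)*1000).round(1),"tilt/yaw",np.degrees(np.arctan2(R[1,1],R[0,1])).round(1),R[:2,2].round(4))
E
python3 - <<'E'
from h import *
import cv2
to(.477,.283,.0665)
cv2.imwrite("pics/side2.png",cv2.resize(robot.grab_frame("side")[200:320,170:310,::-1],None,fx=4,fy=4,interpolation=cv2.INTER_CUBIC))
E
```

```text
t 2.0 pos [0.4783 0.2838 0.1018] gap 0.0596 gf 0.0 tool mm [ 1.1 -1.2 35.3] tilt/yaw 71.0 [0.0018 0.0016]
```

View pics/side2.png

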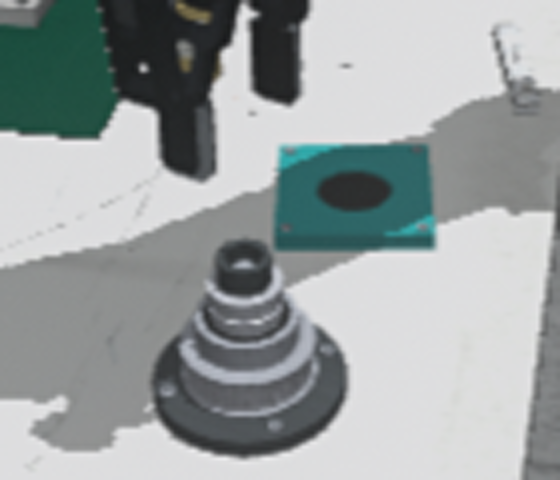

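Run:
```python
from h import *
c=P["side"]
o=robot.get_obs();print(o["time"],o["eef_pos"])
for X in([.477,.283,.107],[.477,.283,.102],[.477,.283,.076],[.477,.283,.01],[.487,.311,.107],[.467,.255,.107],[.49,.321,.107],[.464,.245,.107]):
    x=c["R"]@X+c["t"];print(X,((c["fx"]*x[0]/x[2]+c["cx"]-170)*4).round(),((c["fy"]*x[1]/x[2]+c["cy"]-200)*4).round())
```

```text
2.05 [0.47852571 0.2835829  0.10195698]
[0.477, 0.283, 0.107] 240.0 197.0
[0.477, 0.283, 0.102] 241.0 206.0
[0.477, 0.283, 0.076] 243.0 255.0
[0.477, 0.283, 0.01] 249.0 371.0
[0.487, 0.311, 0.107] 201.0 233.0
[0.467, 0.255, 0.107] 277.0 163.0
[0.49, 0.321, 0.107] 188.0 247.0
[0.464, 0.245, 0.107] 289.0 151.0
```

Run:
```python
from h import *
import cv2
g=robot.grab_frame("side");to(.477,.283,.0665)
cv2.imwrite("pics/side3.png",cv2.resize(g[120:320,140:320,::-1],None,fx=3,fy=3,interpolation=cv2.INTER_CUBIC))
```

```text
t 2.1 pos [0.4786 0.2833 0.1019] gap 0.0601 gf 0.0 tool mm [ 1.4 -0.9 35.4] tilt/yaw 70.9 [0.0021 0.0017]
```

View pics/side3.png

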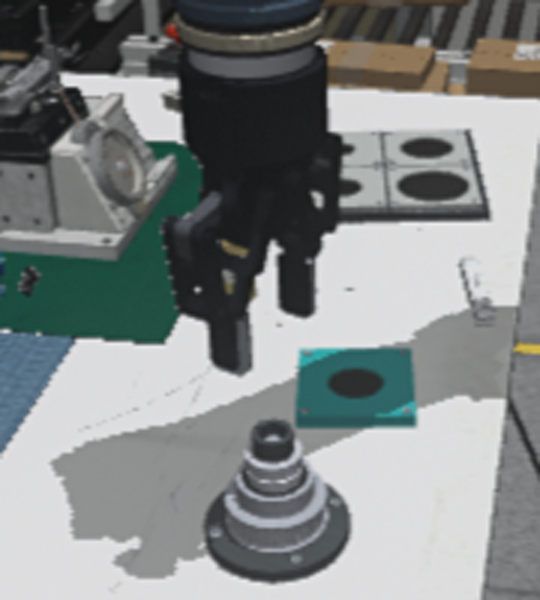

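In the side view the finger tips are at about px (217,244) and (239,225). That is higher than the TCP pose predicts, so I'll triangulate the tips with one composite picture.

```bash
cat >> h.py <<'E'
import cv2
def comp(fn,crops):
    # crops: (cam,u0,v0,w,h,scale)
    im=np.zeros((600,800,3),np.uint8);x=0
    for n,u,v,w,h,s in crops:
        a=cv2.resize(robot.grab_frame(n)[v:v+h,u:u+w,::-1],None,fx=s,fy=s,interpolation=cv2.INTER_CUBIC)
        im[:a.shape[0],x:x+a.shape[1]]=a[:600,:800-x];x+=a.shape[1]
    cv2.imwrite(fn,im)
E
python3 - <<'E'
from h import *
comp("pics/k1.png",[("scene",175,60,90,120,5),("wrist",100,200,350,184,1)])
c=P["scene"];x=c["R"]@[.477,.283,.107]+c["t"];print(c["fx"]*x[0]/x[2]+c["cx"],c["fy"]*x[1]/x[2]+c["cy"])
E
```

```text
215.586294731777 131.0483262737638
```

View pics/k1.png

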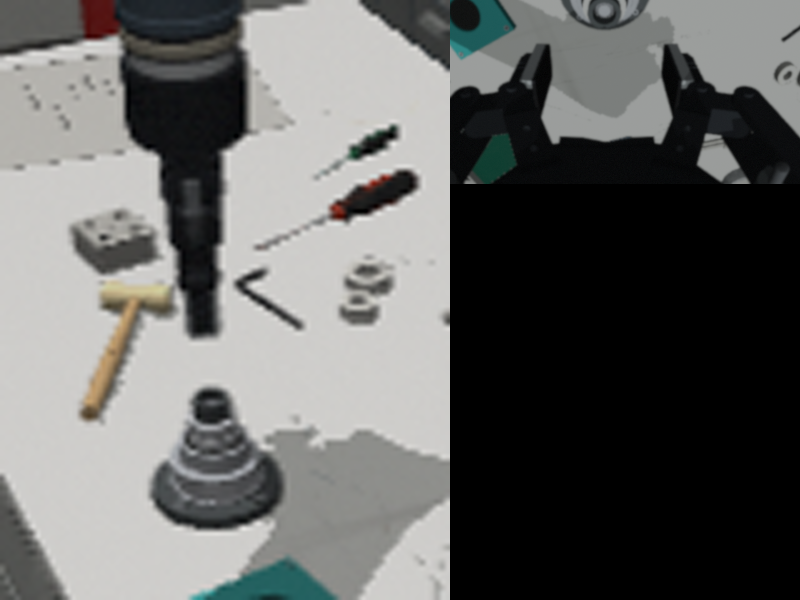

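arm_command(
  plan=[30,1,-1,0,0,30,0,0,0,0,30,0,0,0,0,30,0,0,0,0,30,0,0,0,0,30,0,0,0,0,30,0,0,0,0],
)

```text
time: 2.9
eef_pos: [0.4766, 0.2819, 0.1005]
eef_rot: [0.166, 0.986, 0.0, -0.0]
ft_force: [0.6, -0.1, -0.0]
finger_gap: 0.0256
grasp_force: 0.0
```

```bash
cat >> h.py <<'E'
def proj(n,X):
    c=P[n];x=c["R"]@np.array(X)+c["t"];return np.array([c["fx"]*x[0]/x[2]+c["cx"],c["fy"]*x[1]/x[2]+c["cy"]])
E
python3 - <<'E'
from h import *
to(.477,.283,.0665)
s=robot.grab_frame("scene").max(2);d=robot.grab_frame("side").max(2)
print("scene");print(s[110:146,208:224:2].T)
print("side");print(d[205:265,212:246:4].T)
p=robot.get_obs()["eef_pos"];y=np.array([.33,.944,0]);g=robot.get_obs()["finger_gap"]/2
for n in P: print(n,proj(n,p),proj(n,p+g*y),proj(n,p-g*y),proj(n,p+[0,0,.03]))
E
```

```text
t 2.9 pos [0.4766 0.2819 0.1005] gap 0.0256 gf 0.0 tool mm [-0.   1.2 34. ] tilt/yaw 70.9 [-0.0001  0.    ]
scene
[[205 206 205 206 205 206 205 187 158 141 116  84  97 140 204 205 205 204
  205 205 205 206 206 205 206 206 206 205 206 206 205 207 206 206 207 207]
 [ 16  14  54  95  62  64  94 139 190 191 197 152 151 205 205 206 205 206
  206 205 206 206 205 206 206 206 206 206 205 206 207 206 206 205 207 205]
 [ 21  19  19  24  33  27  18  27  57  56  68  71  70  72  72  72 129 205
  207 207 206 206 206 206 207 205 206 206 206 198 186 194 189 196 150 147]
 [ 27  23  16  16  35  32  19  15  19  19  19  20  20  17  20  15  78 205
  206 205 206 206 206 206 206 206 206 198 127  57  73  42  39  36 133 138]
 [ 15  14  16  18  24  27  22  27  35  31  32  31  29  25  23  27  89 204
  205 206 205 207 206 206 206 206 206 140  34  33  90  53  37  38  51 171]
 [171 145 143 123 114 114 123 129 135 144 142 144 129 129 129 129 162 205
  205 205 205 206 206 206 207 206 206 149  46  38  89  42  34  32  61 158]
 [205 205 205 206 206 206 206 206 205 206 206 204 205 206 205 205 206 205
  206 207 206 207 
[... 1988 characters left out ...]
  82  92  81  83  87  89  93  85  90  83
   84  86  87  85  84  83  83  88 118 196 222 223 220 198 167 177 174 168
  162 126 106  98 100 100 100 101 101 101 100 100 100 100 101  99  98  94
   84  83  86 106 144 146]
 [187 207 197 207 209 222 222 223 222 222 222 222 222 222 222 222 221 222
  222 222 222 222 222 222 222 222 221 222 222 223 220 194 164 159 164 130
  101 100  99 101 101 100 100 101 101 100 100 101 100 100 101 101 101  96
   85  85  86 107 144 145]]
scene [215.73065038 132.97289948] [215.67284522 130.93188579] [215.78930022 135.0437379 ] [215.09189266 124.92956219]
side [230.64507509 251.90781917] [226.54923642 255.7830896 ] [234.63132864 248.13623251] [229.92252345 237.4278094 ]
```

In both views the tips sit about 31 mm above the reported TCP height. Before going near the stack I'll settle this with a gentle table touch on a clear spot at about (0.55, 0.26).

arm_command(
  plan=[0,-40,0,0,0,0,-40,0,0,0,0,0,0,30,0,0,0,0,30,0,0,0,0,25,0,0,0,0,0,0,0,0,0,0,0,0,0,0,0,0],
)

```text
time: 3.8
eef_pos: [0.5534, 0.2562, 0.0171]
eef_rot: [0.166, 0.986, 0.001, 0.001]
ft_force: [0.3, -0.6, 0.2]
finger_gap: -0.0004
grasp_force: 0.0
```

Run:
```python
from h import *
to(.55,.257,.0)
comp("pics/k2.png",[("side",150,170,100,130,4),("scene",190,90,100,130,4)])
p=robot.get_obs()["eef_pos"]
for n in P:print(n,proj(n,p),proj(n,p+[0,0,.03]),proj(n,[p[0],p[1],0]))
```

```text
t 3.8 pos [0.5534 0.2562 0.0171] gap -0.0004 gf 0.0 tool mm [ 3.5 -0.4 17.1] tilt/yaw 70.9 [0.0025 0.0014]
scene [241.25669483 152.66220232] [240.98774029 145.22269806] [241.40758511 156.83595183]
side [196.63432038 275.75996854] [195.37356312 263.09726214] [197.33683867 282.815873  ]
```

View pics/k2.png

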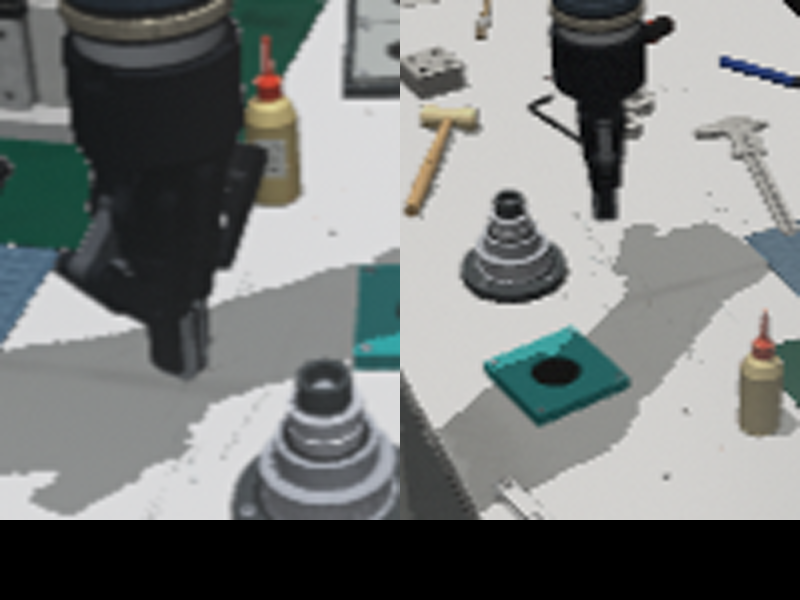

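The tips show at side (196,264) and scene (241,144), which again puts them about 31 mm above the reported TCP. They should be about 48 mm above the table now, so I'll lower gently.

arm_command(
  plan=[0,0,0,20,0,0,0,0,19,0,0,0,0,1,0,0,0,0,1,0,0,0,0,0,0],
)

```text
time: 4.4
eef_pos: [0.5531, 0.2561, -0.0243]
eef_rot: [0.166, 0.986, 0.001, 0.001]
ft_force: [0.9, 0.4, 0.5]
finger_gap: 0.0001
grasp_force: 0.0
```

arm_command(
  plan=[0,0,0,1,0,0,0,0,1,0,0,0,0,0,0,0,0,0,0,0],
)

```text
time: 4.8
eef_pos: [0.5523, 0.2557, -0.0273]
eef_rot: [0.166, 0.986, 0.0, 0.0]
ft_force: [-0.4, -0.2, -0.5]
finger_gap: -0.0004
grasp_force: 0.0
```

arm_command(
  plan=[0,0,0,1,0,0,0,0,1,0,0,0,0,0,0],
)

```text
time: 5.1
eef_pos: [0.552, 0.2555, -0.0297]
eef_rot: [0.166, 0.986, -0.0, -0.0]
ft_force: [0.2, 0.3, -0.2]
finger_gap: 0.0001
grasp_force: 0.0
```

arm_command(
  plan=[0,0,0,1,0,0,0,0,1,0,0,0,0,0,0],
)

```text
time: 5.4
eef_pos: [0.552, 0.2556, -0.0317]
eef_rot: [0.166, 0.986, -0.0, -0.0]
ft_force: [0.1, 0.5, -0.5]
finger_gap: -0.0003
grasp_force: 0.0
```

arm_command(
  plan=[0,0,0,1,0,0,0,0,0,0],
)

```text
time: 5.6
eef_pos: [0.5521, 0.2556, -0.0326]
eef_rot: [0.166, 0.986, -0.0, -0.0]
ft_force: [0.1, 1.0, -0.4]
finger_gap: -0.0001
grasp_force: 0.0
```

arm_command(
  plan=[0,0,0,1,0,0,0,0,0,0],
)

```text
time: 5.8
eef_pos: [0.5522, 0.2556, -0.0336]
eef_rot: [0.166, 0.986, 0.0, -0.0]
ft_force: [0.4, -0.2, 0.2]
finger_gap: -0.0001
grasp_force: 0.0
```

arm_command(
  plan=[0,0,0,1,0,0,0,0,0,0],
)

```text
time: 6.0
eef_pos: [0.5522, 0.2557, -0.0337]
eef_rot: [0.166, 0.986, 0.0, -0.0]
ft_force: [-2.1, -1.6, 6.1]
finger_gap: 0.0001
grasp_force: 3.0
```

arm_command(
  plan=[0,0,0,1,0,0,0,0,0,0],
)

```text
time: 6.2
eef_pos: [0.5522, 0.2557, -0.0337]
eef_rot: [0.166, 0.986, 0.0, -0.0]
ft_force: [-3.8, -1.5, 13.5]
finger_gap: 0.0
grasp_force: 6.4
```

arm_command(
  plan=[0,0,0,1,0,0,0,0,0,0],
)

```text
time: 6.4
eef_pos: [0.5522, 0.2557, -0.0338]
eef_rot: [0.166, 0.986, 0.0, -0.0]
ft_force: [-5.7, -2.7, 18.7]
finger_gap: -0.0004
grasp_force: 9.7
```

Contact comes at a reported z of −0.0336, so the true tip height is the reported z + 33.7 mm with the gripper shut. Back to the stack.

arm_command(
  plan=[60,0,0,-40,0,60,0,0,-40,0,60,0,0,-37,0,60,40,0,0,0,60,39,0,0,0,60,0,0,0,0,60,0,0,0,0,60,0,0,0,0],
)

```text
time: 7.2
eef_pos: [0.4786, 0.281, 0.0806]
eef_rot: [0.167, 0.986, 0.0, 0.0]
ft_force: [0.8, -1.1, 0.6]
finger_gap: 0.0511
grasp_force: 0.0
```

Run:
```python
from h import *
to(.477,.283,.0338)
```

```text
t 7.2 pos [0.4786 0.281  0.0806] gap 0.0511 gf 0.0 tool mm [ 2.2  1.3 46.8] tilt/yaw 70.8 [ 0.001  -0.0001]
```

arm_command(
  plan=[60,2,1,20,0,60,0,0,20,0,60,0,0,7,0,60,0,0,0,0,60,0,0,0,0,60,0,0,0,0],
)

```text
time: 7.8
eef_pos: [0.4769, 0.2833, 0.0344]
eef_rot: [0.166, 0.986, 0.001, 0.001]
ft_force: [-0.3, -0.8, 0.5]
finger_gap: 0.0515
grasp_force: 0.0
```

arm_command(
  plan=[0,0,0,0,0,0,0,0,0,0,0,0,0,0,0,0,0,0,0,0,0,0,0,0,0,0,0,0,0,0],
  force=40,
)

```text
time: 8.4
eef_pos: [0.4764, 0.2833, 0.0343]
eef_rot: [0.166, 0.986, 0.0, 0.0]
ft_force: [-0.7, -0.2, 5.5]
finger_gap: 0.0222
grasp_force: 39.3
```

Run:
```python
from h import *
to(.477,.283,.0338)
comp("pics/k3.png",[("side",190,190,90,120,5),("scene",185,110,70,90,5)])
```

```text
t 8.4 pos [0.4764 0.2833 0.0343] gap 0.0222 gf 39.3 tool mm [-0.7 -0.1  0.5] tilt/yaw 70.9 [0.0008 0.0007]
```

View pics/k3.png

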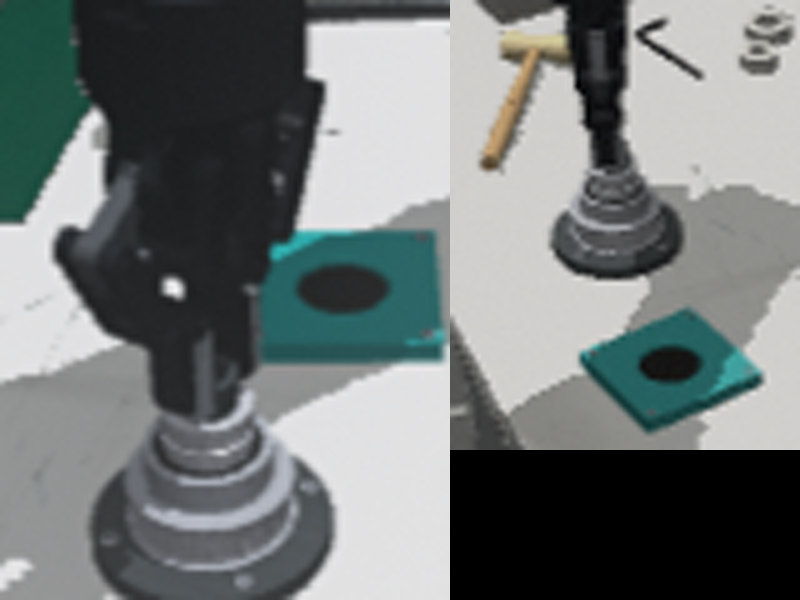

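The side crop shows the pads on the collar just above the spacer, and the grip force is 39 N. Lifting and carrying high.

arm_command(
  plan=[0,0,0,-10,0,0,0,0,-25,0,0,0,0,-30,0,0,0,0,-30,0,0,-10,-20,0,0,0,-20,-40,0,0,0,-20,-40,0,0,0,-20,-40,0,0,0,-20,-40,0,0,0,-20,-40,0,0],
)

```text
time: 9.5
eef_pos: [0.5077, 0.0376, 0.129]
eef_rot: [0.166, 0.986, 0.0, 0.0]
ft_force: [0.7, -0.4, -0.6]
finger_gap: 0.0222
grasp_force: 39.5
```

arm_command(
  plan=[0,-20,-40,0,0,0,-20,-40,0,0,0,-20,-40,0,0,0,-20,-40,0,0,0,-20,-40,0,0,0,-20,-40,0,0,0,-10,-25,0,0,0,0,0,0,0,0,0,0,0,0,0,0,0,0,0],
)

```text
time: 10.5
eef_pos: [0.544, -0.2519, 0.1284]
eef_rot: [0.165, 0.986, 0.001, -0.0]
ft_force: [0.5, 0.0, -0.3]
finger_gap: 0.0222
grasp_force: 39.5
```

Run:
```python
from h import *
from scipy.optimize import least_squares
to(.544,-.2548,.10)
c=robot.camera_params("wrist");g=robot.grab_frame("wrist")
cv2.imwrite("pics/w3.png",g[:,:,::-1])
names={.034:"pulley",.0265:"bearing",.02:"spacer",.0155:"collar"}
ge=g.astype(int)
for thr in(60,90):
  m=(g.max(2)<thr).astype(np.uint8)
  for k in cv2.findContours(m,cv2.RETR_LIST,cv2.CHAIN_APPROX_NONE)[0]:
    if cv2.contourArea(k)<150:continue
    q=np.array([wplane(c,u,v,.013) for u,v in k[:,0]]).astype(np.float32)
    (x,y),r=cv2.minEnclosingCircle(q)
    e=cv2.fitEllipse(q)
    if r<.05 and np.std(np.hypot(*(q-[x,y]).T))<.003:print(thr,round(x,4),round(y,4),round(r,4),np.round(e[0],4),np.round(e[1],4),k[:,0].mean(0))
```

```text
t 10.5 pos [ 0.544  -0.2519  0.1284] gap 0.0222 gf 39.5 tool mm [-1.  -2.8 28.4] tilt/yaw 71.0 [-0.0003  0.0014]
60 0.6265 -0.2805 0.0216 [ 0.6268 -0.2804] [0.0282 0.0387] [255.98780488 255.34146341]
60 0.543 -0.2554 0.0143 [ 0.543  -0.2553] [0.0273 0.0275] [252.68       180.81333333]
60 0.5256 -0.1718 0.019 [ 0.5255 -0.172 ] [0.0359 0.0368] [325.15841584 139.2970297 ]
60 0.4588 -0.2729 0.0247 [ 0.4589 -0.2729] [0.0484 0.0485] [207.76978417 108.75539568]
60 0.4422 -0.1884 0.0329 [ 0.4421 -0.1886] [0.064  0.0644] [283.48913043  64.94565217]
90 0.6287 -0.2812 0.0161 [ 0.6291 -0.2811] [0.0224 0.0313] [256.23076923 257.36923077]
90 0.5432 -0.2551 0.0152 [ 0.5432 -0.2552] [0.0287 0.0295] [252.74683544 180.86075949]
90 0.5257 -0.1718 0.0198 [ 0.5256 -0.172 ] [0.0377 0.0387] [325.03773585 139.18867925]
90 0.4587 -0.2729 0.0256 [ 0.4588 -0.2729] [0.0499 0.0501] [207.77622378 108.73426573]
90 0.4421 -0.1884 0.0339 [ 0.4421 -0.1884] [0.0657 0.0662] [283.54736842  64.69473684]
```

All four nests show up clearly and match their recess sizes. Lowering the collar to just above its nest.

arm_command(
  plan=[0,-1,-1,30,0,0,0,0,35,0,0,0,0,35,0,0,0,0,20,0,0,0,0,10,0,0,0,0,0,0,0,0,0,0,0,0,0,0,0,0],
)

```text
time: 11.35
eef_pos: [0.5457, -0.2553, -0.0]
eef_rot: [0.166, 0.986, -0.0, 0.001]
ft_force: [0.8, 0.8, -0.5]
finger_gap: 0.0221
grasp_force: 39.5
```

Run:
```python
from h import *
to(.544,-.2545,-.0187)
```

```text
t 11.35 pos [ 0.5457 -0.2553 -0.    ] gap 0.0221 gf 39.5 tool mm [ 1.9  0.2 18.7] tilt/yaw 70.9 [ 0.0027 -0.0009]
```

arm_command(
  plan=[0,1,0,8,0,0,0,0,6,0,0,0,0,2,0,0,0,0,0,0,0,0,0,0,0],
)

```text
time: 11.85
eef_pos: [0.5435, -0.2548, -0.0176]
eef_rot: [0.166, 0.986, 0.0, -0.0]
ft_force: [-0.2, -0.1, -0.2]
finger_gap: 0.0221
grasp_force: 39.5
```

arm_command(
  plan=[0,0,0,1,0,0,0,0,1,0,0,0,0,0,0],
)

```text
time: 12.15
eef_pos: [0.5438, -0.2549, -0.0186]
eef_rot: [0.166, 0.986, 0.0, 0.0]
ft_force: [-1.3, 0.2, 5.1]
finger_gap: 0.0224
grasp_force: 40.0
```

arm_command(
  plan=[0,0,0,1,0,0,0,0,0,0],
)

```text
time: 12.35
eef_pos: [0.5438, -0.2548, -0.0187]
eef_rot: [0.166, 0.986, 0.0, 0.0]
ft_force: [-3.2, 2.6, 12.1]
finger_gap: 0.0221
grasp_force: 40.7
```

It touched down exactly at the expected height. I'll unload 2 mm, release and rise.

arm_command(
  plan=[0,0,0,-2,0,60,0,0,0,0,60,0,0,0,0,60,0,0,0,0,60,0,0,0,0,60,0,0,-10,0,60,0,0,-40,0,60,0,0,-50,0,60,0,0,-45,0,60,0,0,0,0],
)

```text
time: 13.35
eef_pos: [0.5479, -0.2572, 0.1341]
eef_rot: [0.166, 0.986, -0.001, 0.007]
ft_force: [0.5, 0.3, -1.0]
finger_gap: 0.0512
grasp_force: 0.0
```

Run:
```python
from h import *
to(.477,.283,.128)
comp("pics/k4.png",[("wrist",120,30,260,200,2),("side",215,155,90,70,3)])
```

```text
t 13.35 pos [ 0.5479 -0.2572  0.1341] gap 0.0512 gf 0.0 tool mm [244.3 487.    2.6] tilt/yaw 70.8 [ 0.0132 -0.0048]
```

View pics/k4.png

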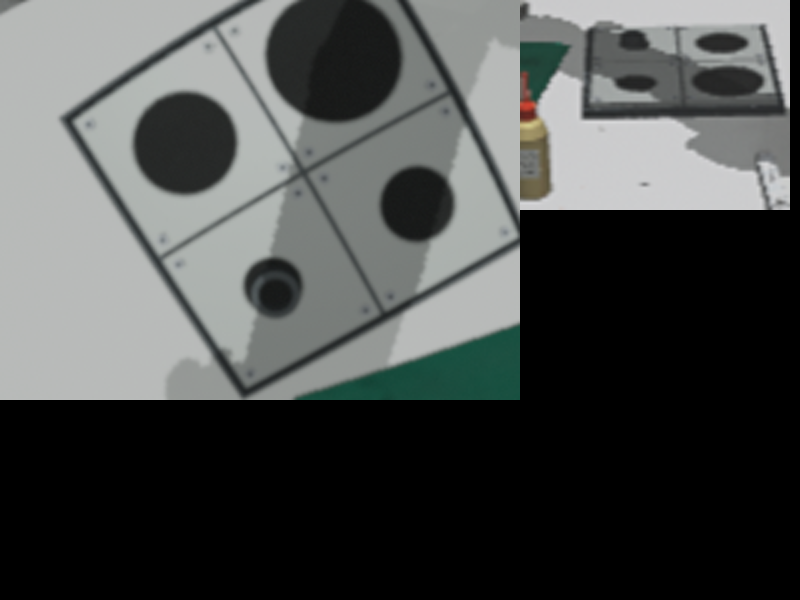

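The wrist crop shows the collar flat in its recess at (275,290), and the bottle is upright. Returning for the spacer.

arm_command(
  plan=[60,20,40,0,0,60,20,40,0,0,60,20,40,0,0,60,20,40,0,0,60,20,40,0,0,60,20,40,0,0,60,20,40,0,0,60,20,40,0,0,60,20,40,0,0,60,20,40,0,0],
)

```text
time: 14.45
eef_pos: [0.4838, 0.1899, 0.125]
eef_rot: [0.166, 0.986, -0.001, -0.001]
ft_force: [1.2, 0.3, 0.7]
finger_gap: 0.051
grasp_force: 0.0
```

arm_command(
  plan=[70,20,40,0,0,70,20,40,0,0,70,0,5,0,0,70,0,0,30,0,70,0,0,30,0,70,0,0,0,0,70,0,0,0,0,70,0,0,0,0],
)

```text
time: 15.25
eef_pos: [0.4765, 0.2822, 0.0675]
eef_rot: [0.166, 0.986, 0.001, 0.001]
ft_force: [-0.3, 0.7, -0.7]
finger_gap: 0.0598
grasp_force: 0.0
```

Run:
```python
from h import *
to(.477,.283,.015)
```

```text
t 15.25 pos [0.4765 0.2822 0.0675] gap 0.0598 gf 0.0 tool mm [-0.1  0.9 52.5] tilt/yaw 70.8 [0.0013 0.0009]
```

arm_command(
  plan=[70,0,1,20,0,70,0,0,20,0,70,0,0,11,0,70,0,0,0,0,70,0,0,0,0,0,0,0,0,0,0,0,0,0,0,0,0,0,0,0,0,0,0,0,0,0,0,0,0,0],
)

```text
time: 16.25
eef_pos: [0.4767, 0.2835, 0.0169]
eef_rot: [0.166, 0.986, 0.001, 0.001]
ft_force: [0.0, 0.0, 5.2]
finger_gap: 0.0324
grasp_force: 39.2
```

arm_command(
  plan=[0,0,0,0,0,0,0,0,0,0],
)

```text
time: 16.45
eef_pos: [0.4767, 0.2835, 0.0169]
eef_rot: [0.166, 0.986, 0.001, 0.001]
ft_force: [-1.0, -1.0, 5.7]
finger_gap: 0.0323
grasp_force: 39.2
```

arm_command(
  plan=[0,0,0,-10,0,0,0,0,-25,0,0,0,0,-40,0,0,0,0,-35,0,0,-9.6,-20.3,0,0,0,-20,-42,0,0,0,-20,-42,0,0,0,-20,-42,0,0,0,-20,-42,0,0,0,-20,-42,0,0],
)

```text
time: 17.45
eef_pos: [0.5042, 0.0279, 0.1265]
eef_rot: [0.166, 0.986, 0.0, 0.001]
ft_force: [0.2, -0.3, -0.7]
finger_gap: 0.0322
grasp_force: 39.9
```

arm_command(
  plan=[0,-20,-42,0,0,0,-20,-42,0,0,0,-20,-42,0,0,0,-20,-42,0,0,0,-7,-14.6,0,0,0,0,0,30,0,0,0,0,40,0,0,0,0,35,0,0,0,0,20,0,0,0,0,0,0],
)

```text
time: 18.45
eef_pos: [0.5243, -0.1706, -0.0016]
eef_rot: [0.166, 0.986, 0.0, -0.003]
ft_force: [0.1, -0.3, -1.1]
finger_gap: 0.0323
grasp_force: 39.9
```

arm_command(
  plan=[0,0,0,0,0,0,0,0,0,0],
)

```text
time: 18.65
eef_pos: [0.5279, -0.1718, 0.0022]
eef_rot: [0.166, 0.986, -0.0, 0.002]
ft_force: [0.9, -1.2, -1.2]
finger_gap: 0.0318
grasp_force: 39.9
```

Run:
```python
from h import *
to(.526,-.1712,-.0181)
```

```text
t 18.65 pos [ 0.5279 -0.1718  0.0022] gap 0.0318 gf 39.9 tool mm [ 2.1 -0.  20.3] tilt/yaw 70.9 [ 0.0032 -0.0006]
```

arm_command(
  plan=[0,0,0,8,0,0,0,0,6,0,0,0,0,3,0,0,0,0,0,0,0,0,0,0,0,0,0,0,0,0],
)

```text
time: 19.25
eef_pos: [0.5266, -0.1715, -0.0164]
eef_rot: [0.166, 0.986, 0.0, 0.0]
ft_force: [0.2, 0.4, -0.9]
finger_gap: 0.0322
grasp_force: 39.9
```

arm_command(
  plan=[0,0,0,1,0,0,0,0,1,0,0,0,0,0,0],
)

```text
time: 19.55
eef_pos: [0.5266, -0.1714, -0.0181]
eef_rot: [0.166, 0.986, 0.0, 0.0]
ft_force: [-1.7, -0.1, 4.3]
finger_gap: 0.0321
grasp_force: 40.3
```

arm_command(
  plan=[0,0,0,1,0,0,0,0,0,0],
)

```text
time: 19.75
eef_pos: [0.5267, -0.1714, -0.0182]
eef_rot: [0.166, 0.986, 0.0, 0.0]
ft_force: [-3.6, 0.9, 11.8]
finger_gap: 0.0326
grasp_force: 41.0
```

arm_command(
  plan=[0,0,0,-2,0,60,0,0,0,0,60,0,0,0,0,60,0,0,0,0,60,0,0,0,0,60,0,0,-10,0,60,0,0,-40,0,60,0,0,-50,0,60,0,0,-45,0,80,17,34.6,0,0],
)

```text
time: 20.75
eef_pos: [0.5266, -0.1399, 0.135]
eef_rot: [0.171, 0.985, -0.001, 0.008]
ft_force: [1.4, 0.1, -0.1]
finger_gap: 0.0638
grasp_force: 0.0
```

arm_command(
  plan=[80,20,42,0,0,80,20,42,0,0,80,20,42,0,0,80,20,42,0,0,80,20,42,0,0,80,20,42,0,0,80,20,42,0,0,80,20,42,0,0,80,20,42,0,0,80,0,0,0,0],
)

```text
time: 21.75
eef_pos: [0.4733, 0.2913, 0.1282]
eef_rot: [0.161, 0.987, 0.002, -0.0]
ft_force: [0.0, 0.3, -0.0]
finger_gap: 0.0681
grasp_force: 0.0
```

arm_command(
  plan=[80,0,0,40,0,80,0,0,40,0,80,0,0,0,0,80,0,0,0,0,80,0,0,0,0],
)

```text
time: 22.25
eef_pos: [0.4771, 0.2835, 0.0497]
eef_rot: [0.166, 0.986, 0.001, 0.001]
ft_force: [-0.5, -0.9, -0.6]
finger_gap: 0.0683
grasp_force: 0.0
```

Run:
```python
from h import *
to(.477,.283,-.0005)
comp("pics/k5.png",[("wrist",120,30,260,200,2)])
```

```text
t 22.25 pos [0.4771 0.2835 0.0497] gap 0.0683 gf 0.0 tool mm [ 0.1 -0.7 50.2] tilt/yaw 70.8 [0.0032 0.0021]
```

arm_command(
  plan=[80,0,0,20,0,80,0,0,20,0,80,0,0,10,0,80,0,0,0,0,80,0,0,0,0,0,0,0,0,0,0,0,0,0,0,0,0,0,0,0,0,0,0,0,0,0,0,0,0,0],
  force=50,
)

```text
time: 23.3
eef_pos: [0.4762, 0.2834, -0.001]
eef_rot: [0.166, 0.986, 0.001, 0.001]
ft_force: [-1.3, -0.8, 5.7]
finger_gap: 0.0443
grasp_force: 50.7
```

arm_command(
  plan=[0,0,0,0,0,0,0,0,0,0],
)

```text
time: 23.5
eef_pos: [0.4762, 0.2834, -0.001]
eef_rot: [0.166, 0.986, 0.001, 0.001]
ft_force: [-1.3, -0.5, 5.9]
finger_gap: 0.0439
grasp_force: 50.7
```

arm_command(
  plan=[0,0,0,-10,0,0,0,0,-25,0,0,0,0,-35,0,0,0,0,-35,0,0,0,0,-22,0,0,-11.5,-25.8,0,0,0,-13,-42,0,0,0,-13,-42,0,0,0,-13,-42,0,0,0,-13,-42,0,0],
)

```text
time: 24.5
eef_pos: [0.4717, 0.0774, 0.1253]
eef_rot: [0.166, 0.986, 0.0, 0.0]
ft_force: [0.6, -0.1, -0.1]
finger_gap: 0.0444
grasp_force: 52.2
```

arm_command(
  plan=[0,-13,-42,0,0,0,-13,-42,0,0,0,-13,-42,0,0,0,-13,-42,0,0,0,-13,-42,0,0,0,-13,-42,0,0,0,-13,-42,0,0,0,-13,-42,0,0,0,0,0,0,0,0,0,0,0,0],
)

```text
time: 25.5
eef_pos: [0.4597, -0.2735, 0.1249]
eef_rot: [0.168, 0.986, 0.0, 0.0]
ft_force: [1.6, 0.3, -1.5]
finger_gap: 0.0437
grasp_force: 52.2
```

arm_command(
  plan=[0,0,0,30,0,0,0,0,35,0,0,0,0,35,0,0,0,0,20,0,0,0,0,8,0,0,0,0,0,0,0,0,0,0,0,0,0,0,0,0],
)

```text
time: 26.3
eef_pos: [0.4614, -0.2727, -0.0021]
eef_rot: [0.166, 0.986, -0.0, 0.001]
ft_force: [-0.1, 0.4, -1.0]
finger_gap: 0.0439
grasp_force: 52.1
```

Run:
```python
from h import *
to(.4595,-.272,-.022)
```

```text
t 26.3 pos [ 0.4614 -0.2727 -0.0021] gap 0.0439 gf 52.1 tool mm [ 2.   0.  19.8] tilt/yaw 70.9 [ 0.0026 -0.0008]
```

arm_command(
  plan=[0,0.5,0,8,0,0,0,0,6,0,0,0,0,3,0,0,0,0,0,0,0,0,0,0,0,0,0,0,0,0],
)

```text
time: 26.9
eef_pos: [0.4598, -0.2724, -0.0205]
eef_rot: [0.166, 0.986, 0.0, 0.0]
ft_force: [-0.1, -0.2, -0.8]
finger_gap: 0.044
grasp_force: 52.2
```

arm_command(
  plan=[0,0,0,1,0,0,0,0,1,0,0,0,0,0,0],
)

```text
time: 27.2
eef_pos: [0.4599, -0.2724, -0.022]
eef_rot: [0.166, 0.986, 0.0, 0.0]
ft_force: [-1.1, 0.6, 3.6]
finger_gap: 0.0439
grasp_force: 52.7
```

arm_command(
  plan=[0,0,0,1,0,0,0,0,0,0],
)

```text
time: 27.4
eef_pos: [0.4599, -0.2724, -0.022]
eef_rot: [0.166, 0.986, 0.0, 0.0]
ft_force: [-3.8, 2.4, 13.9]
finger_gap: 0.0442
grasp_force: 53.7
```

arm_command(
  plan=[0,0,0,-2,0,75,0,0,0,0,75,0,0,0,0,75,0,0,0,0,75,0,0,0,0,75,0,0,-10,0,75,0,0,-40,0,75,0,0,-50,0,75,0,0,-47,0,100,11.2,25.9,0,0],
)

```text
time: 28.4
eef_pos: [0.4617, -0.2502, 0.1328]
eef_rot: [0.169, 0.986, -0.003, 0.008]
ft_force: [1.3, 0.0, -0.5]
finger_gap: 0.0765
grasp_force: 0.0
```

arm_command(
  plan=[100,13,42,0,0,100,13,42,0,0,100,13,42,0,0,100,13,42,0,0,100,13,42,0,0,100,13,42,0,0,100,13,42,0,0,100,13,42,0,0,100,13,42,0,0,100,13,42,0,0],
)

```text
time: 29.4
eef_pos: [0.4723, 0.1968, 0.1263]
eef_rot: [0.166, 0.986, 0.0, 0.0]
ft_force: [0.7, 0.9, 0.1]
finger_gap: 0.0851
grasp_force: 0.0
```

arm_command(
  plan=[100,13,42,0,0,100,13,42,0,0,100,0,0,0,0,100,0,0,40,0,100,0,0,40,0,100,0,0,20,0,100,0,0,0,0,100,0,0,0,0,100,0,0,0,0],
)

```text
time: 30.3
eef_pos: [0.4767, 0.2836, 0.0273]
eef_rot: [0.166, 0.986, 0.001, 0.001]
ft_force: [0.7, -0.9, 0.5]
finger_gap: 0.0856
grasp_force: 0.0
```

Run:
```python
from h import *
to(.477,.283,-.021)
```

```text
t 30.3 pos [0.4767 0.2836 0.0273] gap 0.0856 gf 0.0 tool mm [-0.4 -0.6 48.3] tilt/yaw 70.9 [0.0027 0.0018]
```

arm_command(
  plan=[100,0,0,20,0,100,0,0,20,0,100,0,0,9,0,100,0,0,0,0,100,0,0,0,0,0,0,0,0,0,0,0,0,0,0,0,0,0,0,0,0,0,0,0,0,0,0,0,0,0],
  force=60,
)

```text
time: 31.3
eef_pos: [0.476, 0.2834, -0.0221]
eef_rot: [0.166, 0.986, 0.001, 0.001]
ft_force: [-1.6, -0.4, 6.2]
finger_gap: 0.0587
grasp_force: 65.1
```

arm_command(
  plan=[0,0,0,0,0,0,0,0,0,0],
)

```text
time: 31.5
eef_pos: [0.476, 0.2834, -0.0221]
eef_rot: [0.166, 0.986, 0.001, 0.0]
ft_force: [-1.3, -2.0, 6.7]
finger_gap: 0.0588
grasp_force: 65.1
```

arm_command(
  plan=[0,0,0,-10,0,0,0,0,-25,0,0,0,0,-35,0,0,0,0,-35,0,0,0,0,-37,0,0,-14.1,-35.7,0,0,0,-11,-42,0,0,0,-11,-42,0,0,0,-11,-42,0,0,0,-11,-42,0,0],
)

```text
time: 32.5
eef_pos: [0.4629, 0.07, 0.1191]
eef_rot: [0.166, 0.986, 0.0, 0.0]
ft_force: [1.0, 0.1, -1.6]
finger_gap: 0.0588
grasp_force: 65.9
```

arm_command(
  plan=[0,-11,-42,0,0,0,-11,-42,0,0,0,-11,-42,0,0,0,-11,-42,0,0,0,-11,-42,0,0,0,-11,-42,0,0,0,0,0,0,0,0,0,0,0,0],
)

```text
time: 33.3
eef_pos: [0.4427, -0.1889, 0.1188]
eef_rot: [0.168, 0.986, 0.0, 0.0]
ft_force: [0.7, 0.3, -1.8]
finger_gap: 0.0589
grasp_force: 65.9
```

arm_command(
  plan=[0,0,0,30,0,0,0,0,35,0,0,0,0,35,0,0,0,0,20,0,0,0,0,6,0,0,0,0,0,0,0,0,0,0,0,0,0,0,0,0],
)

```text
time: 34.1
eef_pos: [0.4445, -0.1881, -0.0063]
eef_rot: [0.166, 0.986, 0.0, 0.001]
ft_force: [-0.7, 0.2, -1.7]
finger_gap: 0.0589
grasp_force: 65.9
```

Run:
```python
from h import *
to(.4427,-.1877,-.0231)
```

```text
t 34.1 pos [ 0.4445 -0.1881 -0.0063] gap 0.0589 gf 65.9 tool mm [ 1.9 -0.2 16.8] tilt/yaw 70.9 [ 0.0026 -0.0004]
```

arm_command(
  plan=[0,0.5,0,7,0,0,0,0,5,0,0,0,0,2,0,0,0,0,0,0,0,0,0,0,0,0,0,0,0,0],
)

```text
time: 34.7
eef_pos: [0.4424, -0.1879, -0.0217]
eef_rot: [0.166, 0.986, 0.0, -0.0]
ft_force: [-0.5, -0.1, -2.3]
finger_gap: 0.0586
grasp_force: 65.9
```

arm_command(
  plan=[0,0,0,1,0,0,0,0,1,0,0,0,0,0,0],
)

```text
time: 35.0
eef_pos: [0.4425, -0.1879, -0.0231]
eef_rot: [0.166, 0.986, 0.0, -0.0]
ft_force: [-3.3, 0.2, 4.4]
finger_gap: 0.0586
grasp_force: 66.7
```

arm_command(
  plan=[0,0,0,1,0,0,0,0,0,0],
)

```text
time: 35.2
eef_pos: [0.4425, -0.1879, -0.0232]
eef_rot: [0.166, 0.986, 0.001, -0.0]
ft_force: [-6.3, 2.1, 16.6]
finger_gap: 0.0583
grasp_force: 68.0
```

arm_command(
  plan=[0,0,0,-2,0,88,0,0,0,0,88,0,0,0,0,88,0,0,0,0,88,0,0,0,0,88,0,0,-5,0,88,0,0,-20,0,88,0,0,-40,0,88,0,0,-40,0,88,0,0,-40,0],
)

```text
time: 36.2
eef_pos: [0.4425, -0.188, 0.1241]
eef_rot: [0.166, 0.986, -0.0, -0.0]
ft_force: [1.2, 0.2, -0.6]
finger_gap: 0.0753
grasp_force: 0.0
```

arm_command(
  plan=[88,-40,0,-20,0,88,-40,0,0,0,88,0,0,0,0,88,0,0,0,0],
)

```text
time: 36.6
eef_pos: [0.5181, -0.2141, 0.1421]
eef_rot: [0.166, 0.986, -0.0, -0.001]
ft_force: [-1.1, 0.2, -0.7]
finger_gap: 0.075
grasp_force: 0.0
```

Run:
```python
from h import *
to(.477,.283,.0)
comp("pics/k6.png",[("wrist",120,20,260,240,1.8),("side",205,155,110,70,3)])
```

```text
t 36.6 pos [ 0.5181 -0.2141  0.1421] gap 0.075 gf 0.0 tool mm [201.5 456.2 142.2] tilt/yaw 70.9 [-0.0013  0.0001]
```

View pics/k6.png

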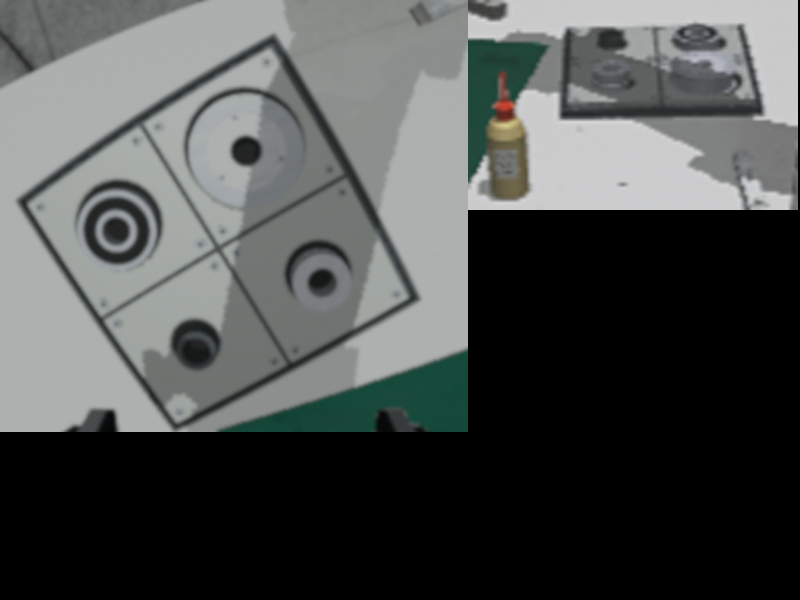

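All four pieces lie flat in their own recesses: pulley (245,150), bearing (118,228), spacer (320,280) and collar (195,345). The oil bottle is upright, and the gripper is clear of everything.

```bash
python3 -c "
from station import robot
print(robot.close_job())"
```

```text
the job is handed in; nothing more can be done
None
```

The collar, spacer, bearing and pulley each lie flat and released in their own nests, the oil bottle still stands upright, and I handed the job in at about 37 s; the hand-in gave no verdict.

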